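Refill the guest-soap bowl from the tumbler

TASK

Refill the guest-soap bowl: lift the tumbler of round soaps out of the wooden organiser by its top, stand it upright on the free counter without spilling and let go of it. Then take it again with a lower grip, well below the rim, pour all six soaps out of it into the bowl, and stand the empty tumbler upright on the counter. Leave the bowl and everything else where they are.

Things in the scene. Friction and masses are not known exactly. Their poses are not given: they have to be found in the camera images.
- tumbler: Marble tumbler holding six soaps: open round cup 110 mm tall, outer diameter 58 mm at the foot, 68 mm at the rim, wall 4 mm, inner floor 5 mm up, 0.19 to 0.34 kg, soaps to 18 mm below the rim. Origin: centre of underside; z up out of its mouth. Starts in either compartment of the organiser, its top 36 mm standing out above the walls; no room for fingers between it and the walls.
- tumbler_rim (a point): Centre of the tumbler's mouth, level with the rim, 110 mm above its underside.
- tumbler_mid (a point): Point on the tumbler's axis at half height, 55 mm above its underside.
- bowl: White ceramic soap bowl, round, rim diameter 128 mm, foot diameter 72 mm, 60 mm tall, wall 5 mm, inner floor 7 mm above the counter, 0.5 kg, loose. Empty at the start. Origin: centre of its underside; z up. It and the organiser may each stand on the left or on the right.
- organiser: Light wooden organiser standing fixed on the counter: an open-topped box 92 mm (its x) by 176 mm (its y) and 80 mm tall, walls and floor 6 mm thick, with a 6 mm divider across its middle, making two 80 by 79 mm compartments whose centres are 42.5 mm either side of its origin along its y. Origin: centre of its underside; z up.
- jar: White ceramic jar with a wooden lid, 60 mm in diameter and 95 mm tall over the knob, standing in the organiser's other compartment (its top 15 mm lower than the tumbler's rim); leave it there. Origin: centre of its underside.
- dispenser: Marble pump dispenser with a black pump, 72 mm in diameter, 178 mm tall, nozzle reaching 46 mm from the axis, on the counter. (Beyond it, more than 0.8 m from the robot's axis and to the right, a 240 mm tall toothbrush stands fixed on its charger.) Origin: centre of its underside. Leave alone.
- tin: Round aluminium cream tin, 74 mm in diameter, 32 mm tall, on the counter. Origin: centre of its underside. Leave alone.
- nailbrush: Wooden nail brush, 95 mm (its y) by 42 mm, 52 mm tall over its bow handle. Origin: centre of its underside. Leave alone.
- lotion: Amber lotion bottle with a black cap, 54 mm in diameter, 147 mm tall, near the basin. (The counter's left edge, from about 0.46 m left of the robot's axis, holds a fixed basin 125 mm tall; its right edge, from about 0.53 m, a fixed drawer unit 170 mm tall with a tissue box on top.) Origin: centre of its underside. Leave alone.
- hairbrush: Wooden paddle hairbrush lying on its back, 199 mm long (its x, handle to -x), 66 mm wide, 30 mm tall. Origin: on the counter where handle and paddle meet. Leave alone.
- soap1: Round ivory guest soap, a ball 26 mm in diameter, 11 g; one of six alike, in the tumbler at the start. Origin: its centre.
- soap2: Round ivory guest soap, a ball 26 mm in diameter, 11 g; one of six alike, in the tumbler at the start. Origin: its centre.
- soap3: Round ivory guest soap, a ball 26 mm in diameter, 11 g; one of six alike, in the tumbler at the start. Origin: its centre.
- soap4: Round ivory guest soap, a ball 26 mm in diameter, 11 g; one of six alike, in the tumbler at the start. Origin: its centre.
- soap5: Round ivory guest soap, a ball 26 mm in diameter, 11 g; one of six alike, in the tumbler at the start. Origin: its centre.
- soap6: Round ivory guest soap, a ball 26 mm in diameter, 11 g; one of six alike, in the tumbler at the start. Origin: its centre.
There are look-alikes about, which are no part of the job. Leave any purple look-alike of the tumbler alone.

How it is judged:
By the outcome, as a careful person would: the job done as asked, in the order asked, and still so for the second after the job is handed in, with the robot touching nothing.
It also fails if it takes over 59 s, if anything falls off the work surface, if the arm or the gripper's body presses on something with over 40 N, if the wrist force passes 120 N, or if a joint passes its speed limit or range.

ROBOT

A 6-joint arm with a two-finger parallel gripper is mounted at the origin on the work surface. World frame = base frame: x ahead of the robot, y to its left, z up, the work surface at z = 0. Lengths are in m, angles in rad, forces in N, time in s.
With the tool pointing down it reaches from about 0.275 to 0.85 m from the base axis. Payload 19 kg.
Tool frame: the origin (TCP) lies between the finger pads, 19 mm behind the fingertips; this is the grasp point; z points along the fingers, y is the line along which they close (so a half turn about z gives the same grasp; the last joint's range is limited). The gripper opens to 85 mm and grips with 20 to 120 N. Pads are 22 mm wide; open, the fingers measure 114 mm over their backs; the gripper's body (76 mm by 85 mm) begins 54 mm behind the grasp point. The pads swing forward as they close: fully open they stand 13 mm farther back than shut.
Start: joints at [1.075, 0.15, 1.437, -0, 1.554, -0.134], TCP at [0.204, 0.538, 0.25] pointing down, gripper open.
Joint ranges: [-2.8, 2.8], [-0.68, 2.1], [0.12, 2.68], [-1.39, 4.53], [0.16, 2.79], [-2.81, 2.81]. Speed limits (rad/s): [1.89, 1.89, 2.22, 3.01, 3.01, 3.01].

INTERFACE

Orientations are given as [roll, pitch, yaw] about the fixed x, y, z axes, in that order (R = Rz(yaw) Ry(pitch) Rx(roll)).
In Python, from workcell import sense, imaging, job gives the robot as it stands. The module is installed in compiled form; this text tells all that it offers.
- The arm moves only by the tool drive_tool, never from a script. Its argument "moves" is a list of rows, each an object of numbers: "x", "y", "z": the shift along the tool's x, y, z scaled (see below); "ax", "ay", "az": the turn, a rotation vector about the tool's x, y, z scaled (see below); "gripper": the opening, from 0 (shut) to 1 (fully open). A call has 1 to 8 rows; each row is the pose to reach, as a shift and turn from the pose commanded when the call began, along the tool's axes at that moment; what a row does not reach only later rows make up. The controller multiplies each number of a shift by 0.12 m and each number of a turn by 60 degrees. A row lasts 1/8 s, in which the tool goes at most 62.5 mm and 10.7 degrees, less where a joint would pass 70% of its speed; a pose out of reach is approached as far as the arm can. A call with a number of a shift or a turn outside -1 to 1 is refused whole. A call with a gripper value outside its range is refused whole. The fingers move at their own pace and stop on an object; "force" is the grip in N (left out, the last holds). Time passes only in rows, so rows that repeat a pose let the fingers close. It gives the time, the measured TCP pose, the force, the opening and the grip force at its end, in the units of the state.
- sense(): the state, without advancing time (a new reading comes with each control period).
- imaging.grab_frame(name): name is "scene" or "top" or "wrist"; returns (picture, depth): 420x560x3 uint8, red, green, blue; 420x560 float32, m along the optical axis (not along the pixel's ray), 0 where there is no reading.
- imaging.get_calibration(name): a dict with "camera_matrix" (3x3 intrinsics, pixels), "k1" (the pictures are not rectified: a ray, as slopes to the right and down, at radius r is drawn at 1 + k1 r^2 times it, then the intrinsics apply), "view" (4x4, takes a point from world to camera coordinates). Camera axes: x right, y down, z forward; pixel columns grow to the right and rows downward; lengths in m; the calibration is good to about 2 mm. A picture is of the moment at which its call begins: read the wrist's pose just before it. get_calibration takes no time and is no camera call; for the wrist camera it gives the pose at the moment of the call.
- job.job_done(): hands the job in; it is judged then, once.
The state is a dict: "time": time; "joints": joint angles; "joint_vel": joint speeds; "joint_efforts": joint torques, N m; "position": TCP position; "tool_rot": TCP orientation; "contact_force": force on the tool from outside, world axes, zero at the start; "moment": the same for the moment, N m; "finger_gap": finger opening in m; "gripper_force": force on a finger pad.
Only numpy, scipy, OpenCV 4.12 (cv2) and the standard library are available. Lean on these libraries where they do the work, as an engineer would, in place of code of your own. Each camera call takes 0.05 s, during which the arm holds its last target. There are 200 camera calls.

## Working session

There is one attempt and no reset: what is moved stays moved. The work goes in short steps, Python scripts to look and compute and a tool call to move; the robot and the scene stay as the last step left them, time stands still between calls to the robot, and variables do not carry over. Pictures are saved under pics/ and viewed, at most 10 in all, crops included, and the job is handed in when it is done.

Besides the shell and the picture viewer there is one more tool, called by a JSON object that holds its "op" and its "data", one argument or row to a line. drive_tool: Moves the arm, as the interface text tells. Shifts and turns lie within -1 to 1; 1 stands for 0.12 m of shift or 60 degrees of turn. Its arguments: {"type":"object","properties":{"moves":{"type":"array","items":{"type":"object","properties":{"x":{"type":"number"},"y":{"type":"number"},"z":{"type":"number"},"ax":{"type":"number"},"ay":{"type":"number"},"az":{"type":"number"},"gripper":{"type":"number"}}}},"force":{"type":"number"}},"required":["moves"]}

```bash
mkdir -p pics
cat > h.py <<'E'
import numpy as np, cv2
from workcell import sense, imaging, job
from scipy.spatial.transform import Rotation as R
def grab(n):
    c=imaging.get_calibration(n); p,d=imaging.grab_frame(n)
    return p,d,c
def rays(c,uv):
    K=np.array(c['camera_matrix']); k=c['k1']; uv=np.atleast_2d(uv).astype(float)
    s=np.c_[(uv[:,0]-K[0,2])/K[0,0],(uv[:,1]-K[1,2])/K[1,1]]; u=s.copy()
    for _ in range(20): u=s/(1+k*(u**2).sum(1))[:,None]
    V=np.array(c['view']); d=np.c_[u,np.ones(len(u))]@V[:3,:3]
    return -V[:3,:3].T@V[:3,3], d
def onplane(c,uv,z):
    o,d=rays(c,uv); return o+d*((z-o[2])/d[:,2])[:,None]
def pts(c,uv,depth):
    o,d=rays(c,uv); return o+d*np.asarray(depth)[:,None]
def cloud(p,d,c):
    h,w=d.shape; v,u=np.mgrid[:h,:w]; 
    X=pts(c,np.c_[u.ravel(),v.ravel()],d.ravel()); X[d.ravel()==0]=np.nan
    return X.reshape(h,w,3)
def save(n,p): cv2.imwrite('pics/'+n,p[...,::-1])
E
python3 - <<'E'
from h import *
print(sense())
for n in ['scene','top']:
    p,d,c=grab(n); save(n+'0.png',p); np.savez(n+'0.npz',p=p,d=d,c=np.array(c,dtype=object)); print(n,c)
E
```

```text
{'time': 0.0, 'joints': array([ 1.07500456e+00,  1.50982532e-01,  1.43802064e+00, -5.44164692e-06,
        1.55378632e+00, -1.33999925e-01]), 'joint_vel': array([-0.00026079, -0.00106549, -0.00011123, -0.00063689,  0.00185069,
        0.00017049]), 'joint_efforts': array([ 1.26817486e-03, -7.13059616e+01, -5.70864737e+01, -9.34842637e-05,
        8.99392006e-03, -1.21906869e-04]), 'position': array([0.20343713, 0.537576  , 0.24938259]), 'tool_rot': array([-3.14040582e+00, -1.54504156e-04,  2.77980081e+00]), 'contact_force': array([ 0.22437762,  1.11376444, -0.92053619]), 'moment': array([-0.01751038,  0.05363567,  0.03133816]), 'gripper_force': 0.0, 'finger_gap': 0.08523780968720762}
scene {'camera_matrix': array([[453.24815433,   0.        , 284.11272783],
       [  0.        , 453.24815433, 208.18323528],
       [  0.        ,   0.        ,   1.        ]]), 'k1': 0.013917946639173345, 'view': array([[-2.85823627e-01,  9.58282151e-01, -4.17060152e-04,
         1.05770536e-01],
       [ 7.70346002e-01,  2.29509632e-01, -5.94888533e-01,
        -3.69119477e-01],
       [-5.69975343e-01, -1.70354479e-01, -8.03808099e-01,
         1.49665570e+00],
       [ 0.00000000e+00,  0.00000000e+00,  0.00000000e+00,
         1.00000000e+00]])}
top {'camera_matrix': array([[382.36461852,   0.        , 280.63865139],
       [  0.        , 382.36461852, 200.37822443],
       [  0.        ,   0.        ,   1.        ]]), 'k1': 0.024436435904545382, 'view': array([[ 2.71500875e-02, -9.99631105e-01, -7.25601714e-04,
         4.89896140e-02],
       [-9.88320211e-01, -2.67339816e-02, -1.50028179e-01,
         5.21818568e-01],
       [ 1.49953436e-01,  4.79040503e-03, -9.88681455e-01,
         9.55828077e-01],
       [ 0.00000000e+00,  0.00000000e+00,  0.00000000e+00,
         1.00000000e+00]])}
```

View pics/scene0.png

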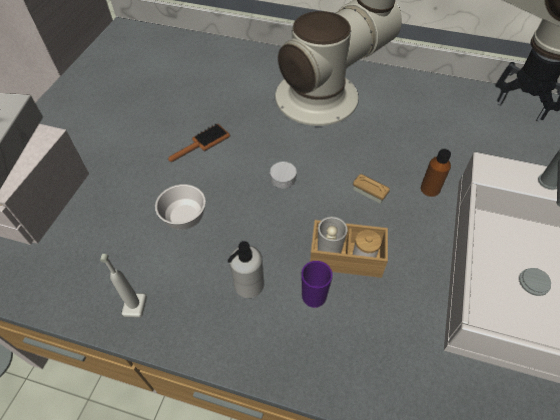

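View pics/top0.png

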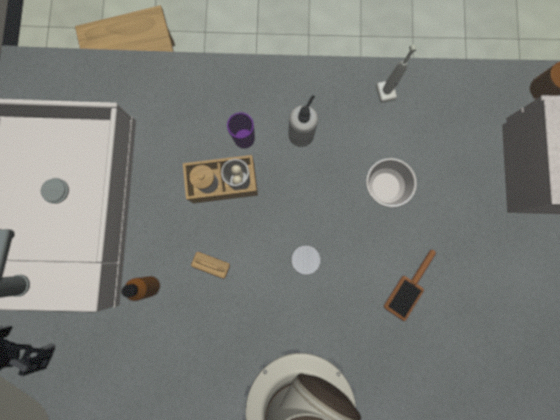

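The candidates are the grey marble tumbler in the organiser (top 235,173; scene 332,234) and the purple one on the counter (top 241,127; scene 316,284). The marble one fits: it stands in the organiser and holds ivory soaps. The bowl is at top (391,183). I'll measure and confirm it with a crop.

Run:
```python
from h import *
for n in ['scene','top']:
    z=np.load(n+'0.npz',allow_pickle=True); p,d,c=z['p'],z['d'],z['c'].item(); X=cloud(p,d,c)
    a=[(332,234,60)] if n=='scene' else [(235,173,55)]
    if n=='top':
        u,v=235,160; save('crop0.png',cv2.resize(p[v-60:v+60,u-70:u+90],None,fx=5,fy=5,interpolation=cv2.INTER_CUBIC))
    def circ(name,u,v,r,lo,hi):
        S=X[v-r:v+r,u-r:u+r].reshape(-1,3); S=S[(S[:,2]>lo)&(S[:,2]<hi)]
        if len(S)<5: print(n,name,'few');return
        (cx,cy),rr=cv2.minEnclosingCircle(S[:,:2].astype(np.float32)); print(n,name,len(S),'c',round(cx,4),round(cy,4),'r',round(rr,4),'zmax %.4f med %.4f'%(S[:,2].max(),np.median(S[:,2])))
    P=dict(scene=dict(tum=(332,232,22),bowl=(181,208,32),org=(350,248,50),purple=(316,280,28),disp=(246,270,40),tin=(283,175,20),lot=(436,173,35),jar=(368,240,18)),
           top=dict(tum=(235,173,20),bowl=(391,183,32),org=(219,178,45),purple=(241,127,20),disp=(303,118,30),tin=(306,260,20),lot=(140,288,25),jar=(204,178,15)))[n]
    circ('tum',*P['tum'],.106,.13); circ('jar',*P['jar'],.085,.105)
    circ('bowl',*P['bowl'],.052,.07); circ('purple',*P['purple'],.095,.125); circ('tin',*P['tin'],.02,.04)
    circ('disp',*P['disp'],.02,.12); circ('lot',*P['lot'],.02,.16)
    u,v,r=P['org']; S=X[v-r:v+r,u-r:u+r].reshape(-1,3); q=p[v-r:v+r,u-r:u+r].reshape(-1,3).astype(int)
    S=S[(abs(S[:,2]-.08)<.006)&(q[:,0]-q[:,2]>40)]; print('org',cv2.minAreaRect(S[:,:2].astype(np.float32)),np.median(S[:,2]))
```

```text
scene tum 244 c 0.577 0.1775 r 0.0355 zmax 0.1202 med 0.1140
scene jar 467 c 0.5687 0.265 r 0.0317 zmax 0.1046 med 0.0928
scene bowl 404 c 0.5747 -0.2166 r 0.0659 zmax 0.0637 med 0.0585
scene purple 326 c 0.6976 0.1709 r 0.0347 zmax 0.1132 med 0.1070
scene tin 476 c 0.3714 -0.0025 r 0.0386 zmax 0.0377 med 0.0312
scene disp 643 c 0.7176 0.0169 r 0.0357 zmax 0.1199 med 0.0727
scene lot 1237 c 0.3377 0.4523 r 0.0958 zmax 0.1496 med 0.0876
org ((0.5725833773612976, 0.22170433402061462), (0.09773310273885727, 0.17521987855434418), 9.174944877624512) 0.07937815750488575
top tum 190 c 0.5752 0.1768 r 0.034 zmax 0.1212 med 0.1157
top jar 452 c 0.567 0.2615 r 0.0302 zmax 0.1046 med 0.0939
top bowl 426 c 0.5726 -0.2183 r 0.0649 zmax 0.0645 med 0.0596
top purple 228 c 0.6963 0.1693 r 0.0342 zmax 0.1146 med 0.1088
top tin 654 c 0.3699 -0.004 r 0.037 zmax 0.0388 med 0.0326
top disp 309 c 0.7068 0.0141 r 0.0355 zmax 0.1197 med 0.0727
top lot 849 c 0.2966 0.4351 r 0.0659 zmax 0.1517 med 0.1069
org ((0.5705783367156982, 0.2200031578540802), (0.09251491725444794, 0.1756531298160553), 8.741729736328125) 0.0804107053422457
```

View pics/crop0.png

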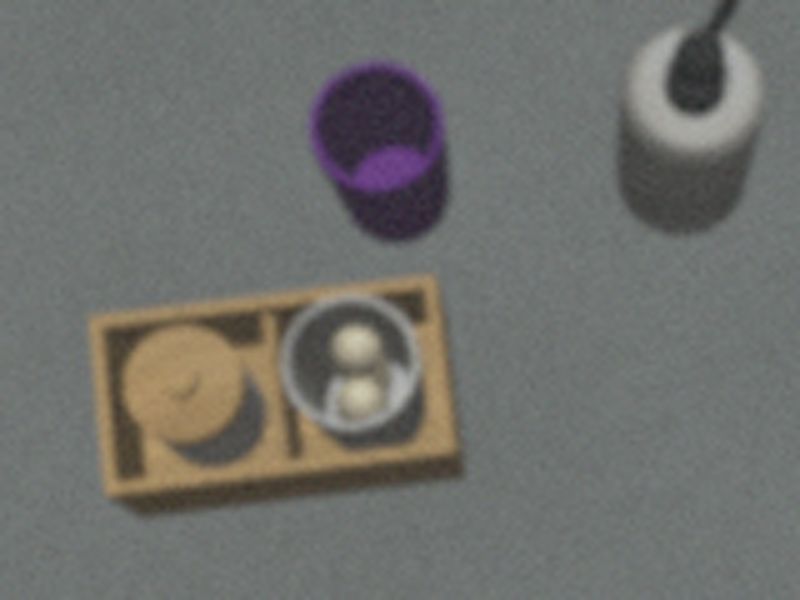

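The crop shows the grey tumbler with ivory soaps (centre 350,365 in the crop) in the organiser's right compartment, and the purple look-alike at (380,125). I'll move to a hover above the grey one.

{"op": "drive_tool", "data": {
  "moves": [
    {"x":-0.5,"y":-0.21,"gripper":1},
    {"x":-0.99,"y":-0.43},
    {"x":-0.99,"y":-0.43}
  ],
  "force": 40
}}

```text
validation failed for argument at $.mo...
```

{"op": "drive_tool", "data": {
  "moves": [
    {"x":-0.5,"y":-0.21},
    {"x":-0.99,"y":-0.43},
    {"x":-0.99,"y":-0.43}
  ]
}}

```text
validation failed for argument at $.mo...
```

{"op": "drive_tool", "data": {
  "moves": [
    {"x":-0.5,"y":-0.21},
    {"x":-0.99,"y":-0.43},
    {"x":-0.99,"y":-0.43}
  ]
}}

```text
validation failed for argument at $.mo...
```

{"op": "drive_tool", "data": {
  "moves": [
    {"x":-0.5,"y":-0.21,"az":0.17},
    {"x":-0.99,"y":-0.43,"az":0.34},
    {"x":-0.99,"y":-0.43,"az":0.5},
    {"x":-0.99,"y":-0.43,"az":0.68},
    {"x":-0.99,"y":-0.43,"az":0.85},
    {"x":-0.99,"y":-0.43,"az":1},
    {"x":-0.99,"y":-0.43,"az":1}
  ]
}}

```text
validation failed for argument at $.mo...
```

```bash
cat >> h.py <<'E'
def Rw(rpy): return R.from_euler('xyz',rpy)
def plan(p,rot=None,s=None):
    "shift and turn numbers to a world TCP pose"
    s=s or sense(); r=Rw(s['tool_rot']); sh=r.inv().apply(np.array(p)-s['position'])/.12
    tn=(r.inv()*rot).as_rotvec()/np.radians(60) if rot is not None else np.zeros(3)
    return sh.round(3),tn.round(3)
def axes(z,y):
    "rotation with tool z along z, closing line nearest y"
    z=np.array(z,float);z/=np.linalg.norm(z);y=np.array(y,float);y-=z*(y@z);y/=np.linalg.norm(y)
    return R.from_matrix(np.c_[np.cross(y,z),y,z])
E
python3 - <<'E'
from h import *
s=sense(); print(s)
p,d,c=grab('wrist'); save('w1.png',p); X=cloud(p,d,c); g=p.astype(int)
m=(X[...,2]>.106)&(X[...,2]<.125)&(np.hypot(X[...,0]-.576,X[...,1]-.177)<.05)
S=X[m]; (cx,cy),r=cv2.minEnclosingCircle(S[:,:2].astype(np.float32)); print('rim',cx,cy,r,np.percentile(S[:,2],[5,50,95]),m.sum())
m=(abs(X[...,2]-.08)<.006)&(g[...,0]-g[...,2]>40); print(cv2.minAreaRect(X[m][:,:2].astype(np.float32)),np.median(X[m][:,2]))
print(plan([.576,.177,.2],axes([0,0,-1],[np.cos(.156),np.sin(.156),0])))
E
```

```text
{'time': 0.1, 'joints': array([ 1.07496839e+00,  1.50929902e-01,  1.43794467e+00,  1.31371742e-05,
        1.55375788e+00, -1.33999577e-01]), 'joint_vel': array([ 0.00144119, -0.00191447, -0.00039171,  0.00190031,  0.0002455 ,
        0.00018903]), 'joint_efforts': array([ 4.51673346e-03, -7.14369965e+01, -5.71803796e+01, -2.85489723e-04,
        7.03085039e-03, -5.85291082e-05]), 'position': array([0.20346737, 0.53760047, 0.24945038]), 'tool_rot': array([-3.14056393e+00, -1.51933666e-04,  2.77976398e+00]), 'contact_force': array([-0.50306773, -0.09334159, -0.20438926]), 'moment': array([ 0.01791169, -0.03933022, -0.03837036]), 'gripper_force': 0.0, 'finger_gap': 0.0853319558306289}Traceback (most recent call last):
  File "<stdin>", line 5, in <module>
    return _quantile_unchecked(
        a, q, axis, out, overwrite_input, method, keepdims, weights)
    return _ureduce(a,
                    func=_quantile_ureduce_func,
    ...<5 lines>...
                    overwrite_input=overwrite_input,
                    method=method)
    r = func(a, **kwargs)
    result = _quantile(arr,
                       quantiles=q,
    ...<2 lines>...
                       out=out,
                       weights=wgt)
    slices_having_nans = np.isnan(arr[-1, ...])
                                  ~~~^^^^^^^^^
IndexError: index -1 is out of bounds for axis 0 with size 0
```

View pics/w1.png

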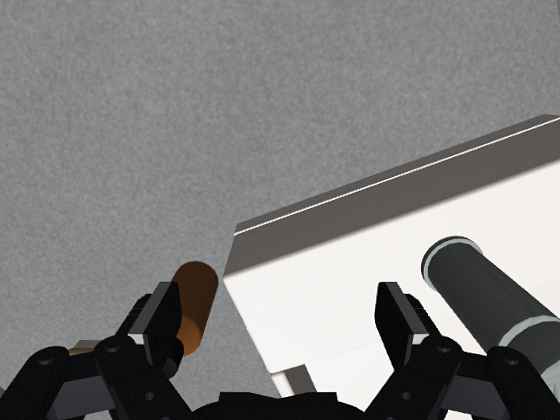

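The picture shows the basin and the lotion bottle (200,300) from the start pose. The move was refused, so I'll give every field.

{"op": "drive_tool", "data": {
  "moves": [
    {"x":-0.5,"y":-0.21,"z":0,"ax":0,"ay":0,"az":0,"gripper":1},
    {"x":-0.99,"y":-0.43,"z":0,"ax":0,"ay":0,"az":0,"gripper":1},
    {"x":-0.99,"y":-0.43,"z":0,"ax":0,"ay":0,"az":0,"gripper":1}
  ],
  "force": 40
}}

```text
time: 0.52
position: [0.2986, 0.4451, 0.2499]
tool_rot: [-3.141, 0.001, 2.776]
contact_force: [-0.4, 0.4, 0.5]
finger_gap: 0.0853
gripper_force: 0.0
```

{"op": "drive_tool", "data": {
  "moves": [
    {"x":-0.5,"y":-0.21,"z":0,"ax":0,"ay":0,"az":0,"gripper":1},
    {"x":-0.99,"y":-0.43,"z":0,"ax":0,"ay":0,"az":0,"gripper":1},
    {"x":-0.99,"y":-0.43,"z":0,"ax":0,"ay":0,"az":0,"gripper":1}
  ],
  "force": 40
}}

```text
time: 0.9
position: [0.3911, 0.3551, 0.2497]
tool_rot: [-3.141, 0.0, 2.776]
contact_force: [-0.1, 0.3, 0.1]
finger_gap: 0.0854
gripper_force: 0.0
```

{"op": "drive_tool", "data": {
  "moves": [
    {"x":-0.5,"y":-0.21,"z":0,"ax":0,"ay":0,"az":0,"gripper":1},
    {"x":-0.99,"y":-0.43,"z":0,"ax":0,"ay":0,"az":0,"gripper":1},
    {"x":-0.99,"y":-0.43,"z":0,"ax":0,"ay":0,"az":0,"gripper":1}
  ],
  "force": 40
}}

```text
time: 1.27
position: [0.4837, 0.2652, 0.2494]
tool_rot: [-3.141, -0.0, 2.777]
contact_force: [-1.2, 0.9, 0.3]
finger_gap: 0.0855
gripper_force: 0.0
```

{"op": "drive_tool", "data": {
  "moves": [
    {"x":-0.25,"y":-0.1,"z":0,"ax":0,"ay":0,"az":0.17,"gripper":1},
    {"x":-0.5,"y":-0.21,"z":0,"ax":0,"ay":0,"az":0.34,"gripper":1},
    {"x":-0.5,"y":-0.21,"z":0,"ax":0,"ay":0,"az":0.51,"gripper":1},
    {"x":-0.5,"y":-0.21,"z":0,"ax":0,"ay":0,"az":0.68,"gripper":1},
    {"x":-0.5,"y":-0.21,"z":0,"ax":0,"ay":0,"az":0.85,"gripper":1},
    {"x":-0.5,"y":-0.21,"z":0,"ax":0,"ay":0,"az":1,"gripper":1},
    {"x":-0.5,"y":-0.21,"z":0,"ax":0,"ay":0,"az":1,"gripper":1}
  ],
  "force": 40
}}

```text
time: 2.15
position: [0.5286, 0.2234, 0.2499]
tool_rot: [-3.141, -0.0, 1.735]
contact_force: [-0.1, 0.5, 0.7]
finger_gap: 0.0854
gripper_force: 0.0
```

```bash
cat > m1.py <<'E'
from h import *
s=sense(); print(s['joints'],s['position'],s['time'])
p,d,c=grab('wrist'); save('w2.png',p); X=cloud(p,d,c); g=p.astype(int)
m=(X[...,2]>.106)&(X[...,2]<.125)&(np.hypot(X[...,0]-.576,X[...,1]-.177)<.05)
S=X[m]; print(m.sum())
if m.sum(): (cx,cy),r=cv2.minEnclosingCircle(S[:,:2].astype(np.float32)); print('rim',cx,cy,r,np.percentile(S[:,2],[5,50,95]))
m=(abs(X[...,2]-.08)<.006)&(g[...,0]-g[...,2]>40)
if m.sum()>9: print(cv2.minAreaRect(X[m][:,:2].astype(np.float32)),np.median(X[m][:,2]))
print(plan([.576,.177,.2],axes([0,0,-1],[np.cos(.156),np.sin(.156),0])))
E
python3 m1.py
```

```text
[2.65499015e-01 1.48298427e-01 1.43996877e+00 3.09524332e-04
 1.55360577e+00 1.01511986e-01] [0.52859505 0.2234208  0.24994022] 2.15
1642
rim 0.5759846568107605 0.1767781525850296 0.03424467891454697 [0.107087   0.11378695 0.11534675]
((0.5712977647781372, 0.2202472984790802), (0.09270510077476501, 0.17658156156539917), 8.938462257385254) 0.07854034046056774
(array([-0.445,  0.325,  0.416]), array([-0.  , -0.  ,  0.01]))
```

View pics/w2.png

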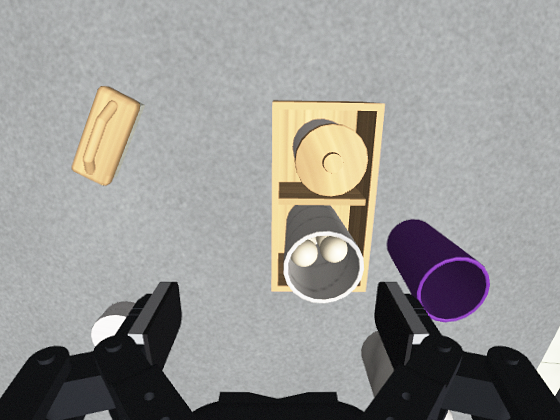

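The wrist view shows the marble tumbler's rim at (324,267) with soaps, between the open fingers' line of approach. It puts the centre at (0.576, 0.177) with the rim at z≈0.115, which agrees with the other two views.

{"op": "drive_tool", "data": {
  "moves": [
    {"x":-0.445,"y":0.325,"z":0.2,"ax":0,"ay":0,"az":0.01,"gripper":1},
    {"x":-0.445,"y":0.325,"z":0.416,"ax":0,"ay":0,"az":0.01,"gripper":1},
    {"x":-0.445,"y":0.325,"z":0.416,"ax":0,"ay":0,"az":0.01,"gripper":1}
  ],
  "force": 40
}}

```text
time: 2.58
position: [0.5756, 0.1755, 0.198]
tool_rot: [-3.138, -0.0, 1.725]
contact_force: [0.4, 0.3, 0.2]
finger_gap: 0.0856
gripper_force: 0.0
```

{"op": "drive_tool", "data": {
  "moves": [
    {"x":0,"y":0,"z":0.2,"ax":0,"ay":0,"az":0,"gripper":1},
    {"x":0,"y":0,"z":0.4,"ax":0,"ay":0,"az":0,"gripper":1},
    {"x":0,"y":0,"z":0.6,"ax":0,"ay":0,"az":0,"gripper":1},
    {"x":0,"y":0,"z":0.75,"ax":0,"ay":0,"az":0,"gripper":1},
    {"x":0,"y":0,"z":0.81,"ax":0,"ay":0,"az":0,"gripper":1},
    {"x":0,"y":0,"z":0.81,"ax":0,"ay":0,"az":0,"gripper":1}
  ],
  "force": 40
}}

```text
time: 3.32
position: [0.5764, 0.1759, 0.1032]
tool_rot: [3.142, 0.0, 1.723]
contact_force: [0.1, 0.6, 0.1]
finger_gap: 0.0855
gripper_force: 0.0
```

{"op": "drive_tool", "data": {
  "moves": [
    {"x":0,"y":0,"z":0,"ax":0,"ay":0,"az":0,"gripper":0.6},
    {"x":0,"y":0,"z":0,"ax":0,"ay":0,"az":0,"gripper":0.6},
    {"x":0,"y":0,"z":0,"ax":0,"ay":0,"az":0,"gripper":0.6},
    {"x":0,"y":0,"z":0,"ax":0,"ay":0,"az":0,"gripper":0.6},
    {"x":0,"y":0,"z":0,"ax":0,"ay":0,"az":0,"gripper":0.6}
  ],
  "force": 40
}}

```text
time: 3.95
position: [0.5767, 0.1756, 0.1041]
tool_rot: [3.14, 0.0, 1.722]
contact_force: [-2.4, -0.8, 6.3]
finger_gap: 0.0654
gripper_force: 43.5
```

{"op": "drive_tool", "data": {
  "moves": [
    {"x":0,"y":0,"z":-0.08,"ax":0,"ay":0,"az":0,"gripper":0.6},
    {"x":0,"y":0,"z":-0.2,"ax":0,"ay":0,"az":0,"gripper":0.6},
    {"x":0,"y":0,"z":-0.35,"ax":0,"ay":0,"az":0,"gripper":0.6},
    {"x":0,"y":0,"z":-0.5,"ax":0,"ay":0,"az":0,"gripper":0.6},
    {"x":0,"y":0,"z":-0.65,"ax":0,"ay":0,"az":0,"gripper":0.6},
    {"x":0,"y":0,"z":-0.8,"ax":0,"ay":0,"az":0,"gripper":0.6},
    {"x":0,"y":0,"z":-0.88,"ax":0,"ay":0,"az":0,"gripper":0.6},
    {"x":0,"y":0,"z":-0.9,"ax":0,"ay":0,"az":0,"gripper":0.6}
  ],
  "force": 45
}}

```text
time: 4.95
position: [0.5765, 0.1756, 0.2114]
tool_rot: [3.141, 0.0, 1.722]
contact_force: [0.1, -0.1, -2.7]
finger_gap: 0.0647
gripper_force: 50.6
```

```bash
cat > kin.py <<'E'
import numpy as np
from scipy.spatial.transform import Rotation as R
from scipy.optimize import least_squares
# spherical-wrist guess: pitch sum q2+q3+q5, roll q4 about forearm; prm: h,a1,a2,a3,d4,d6
def fk(q,p):
    h,a1,a2,a3,d4,d6=p; z=R.from_euler
    r=z('z',q[0]); t=np.array([0,0,h])+r.apply([a1,0,0])
    r=r*z('y',q[1]); t=t+r.apply([0,0,a2])
    r=r*z('y',q[2]); t=t+r.apply([a3,0,d4])
    r=r*z('z',q[3])*z('y',q[4])*z('z',q[5]); t=t+r.apply([0,0,d6])
    return t,r
E
python3 - <<'E'
from h import *; from kin import *
s=sense(); print(s['joints'],s['position'],s['time'],s['finger_gap'],s['contact_force'])
D=[([1.07500456,.150982532,1.43802064,0,1.55378632,-.134],[.20343713,.537576,.24938259],[-3.1404,-.00015,2.7798]),
([.265499,.148298427,1.43996877,.0003095,1.55360577,.101512],[.52859505,.2234208,.24994],[-3.141,0,1.735]),
(s['joints'],s['position'],s['tool_rot'])]
for q,t,rp in D: print((fk(q,[0]*6)[1].inv()*Rw(rp)).as_rotvec())
f=lambda p: np.concatenate([fk(q,p)[0]-t for q,t,_ in D])
o=least_squares(f,[.3,0,.4,0,.4,.2]); print(o.x,f(o.x))
E
```

```text
[ 1.67954968e-01  2.22729302e-01  1.43011837e+00 -6.93641687e-05
  1.48825076e+00  1.66363614e-02] [0.5764558  0.17561419 0.21139738] 4.95 0.06470015835469653 [ 0.11899207 -0.14653977 -2.65317059]
[ 1.29119720e-05 -2.63237618e-06  1.57079713e+00]
[4.41386432e-04 2.27807074e-06 1.57057435e+00]
[1.18979488e-16 1.72043452e-16 1.57079633e+00]
[182.72951428   2.16640791  84.21902086  97.72101427 -12.28737525
 168.27148341] [ 0.06674234 -0.03803073 -0.01142105  0.00813103 -0.02351201  0.01129155
  0.01480259 -0.08716327  0.0001295 ]
```

{"op": "drive_tool", "data": {
  "moves": [
    {"x":-0.05,"y":-0.03,"z":0,"ax":0,"ay":0,"az":0,"gripper":0.6},
    {"x":-0.13,"y":-0.07,"z":0,"ax":0,"ay":0,"az":0,"gripper":0.6},
    {"x":-0.24,"y":-0.13,"z":0,"ax":0,"ay":0,"az":0,"gripper":0.6},
    {"x":-0.35,"y":-0.19,"z":0,"ax":0,"ay":0,"az":0,"gripper":0.6},
    {"x":-0.46,"y":-0.25,"z":0,"ax":0,"ay":0,"az":0,"gripper":0.6},
    {"x":-0.57,"y":-0.31,"z":0,"ax":0,"ay":0,"az":0,"gripper":0.6},
    {"x":-0.68,"y":-0.38,"z":0,"ax":0,"ay":0,"az":0,"gripper":0.6},
    {"x":-0.8,"y":-0.444,"z":0,"ax":0,"ay":0,"az":0,"gripper":0.6}
  ],
  "force": 45
}}

```text
time: 5.95
position: [0.5377, 0.0717, 0.2109]
tool_rot: [-3.142, 0.0, 1.722]
contact_force: [-0.4, -0.2, -2.9]
finger_gap: 0.0651
gripper_force: 50.5
```

{"op": "drive_tool", "data": {
  "moves": [
    {"x":-0.12,"y":-0.07,"z":0,"ax":0,"ay":0,"az":0,"gripper":0.6},
    {"x":-0.24,"y":-0.13,"z":0,"ax":0,"ay":0,"az":0,"gripper":0.6},
    {"x":-0.36,"y":-0.2,"z":0,"ax":0,"ay":0,"az":0,"gripper":0.6},
    {"x":-0.48,"y":-0.27,"z":0,"ax":0,"ay":0,"az":0,"gripper":0.6},
    {"x":-0.59,"y":-0.33,"z":0,"ax":0,"ay":0,"az":0,"gripper":0.6},
    {"x":-0.69,"y":-0.385,"z":0,"ax":0,"ay":0,"az":0,"gripper":0.6},
    {"x":-0.77,"y":-0.427,"z":0,"ax":0,"ay":0,"az":0,"gripper":0.6},
    {"x":-0.8,"y":-0.444,"z":0,"ax":0,"ay":0,"az":0,"gripper":0.6}
  ],
  "force": 45
}}

```text
time: 6.95
position: [0.4998, -0.0309, 0.2109]
tool_rot: [-3.142, 0.0, 1.722]
contact_force: [0.5, 0.3, -3.1]
finger_gap: 0.065
gripper_force: 50.6
```

Run:
```python
from h import *
s=sense(); print(s['joints'],s['position'],s['finger_gap'],s['contact_force'])
# underside height of tumbler from scene + top views: rim centroid by depth
for n in ['scene','top']:
    p,d,c=grab(n); X=cloud(p,d,c); save(n+'1.png',p)
    m=(np.hypot(X[...,0]-s['position'][0],X[...,1]-s['position'][1])<.06)&(X[...,2]>.02)&(X[...,2]<.24)
    g=p.astype(int); m&=(g.min(-1)>75); S=X[m]; print(n,len(S),S[:,2].min() if len(S) else 0,np.percentile(S[:,2],[1,5,50,95,99]))
```

```text
[-2.15672587e-01  1.20693951e-02  1.66576611e+00 -9.44320498e-05
  1.46374685e+00 -3.66410286e-01] [ 0.4998018  -0.03090432  0.21090694] 0.06495004912957525 [ 0.52148748  0.30865994 -3.11917934]
scene 728 0.11066600569689711 [0.11372074 0.11995069 0.18289575 0.22276803 0.22497879]
top 162 0.11532738214964455 [0.11623165 0.11948923 0.20092086 0.22488075 0.22563558]
```

View pics/scene1.png

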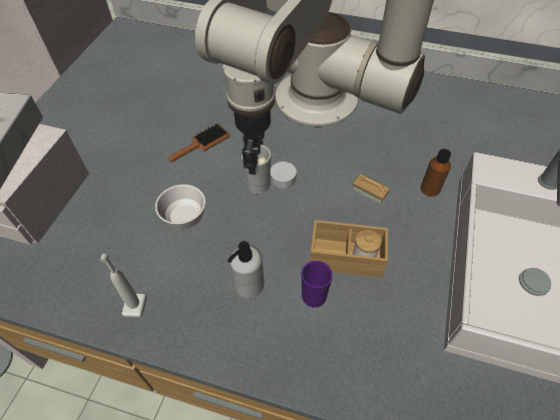

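The tumbler hangs upright at (258,175) with the soaps in it, the compartment is empty and the bowl is untouched. Its underside is about 0.113 above the counter, so I'll lower it.

{"op": "drive_tool", "data": {
  "moves": [
    {"x":0,"y":0,"z":0.1,"ax":0,"ay":0,"az":0,"gripper":0.6},
    {"x":0,"y":0,"z":0.25,"ax":0,"ay":0,"az":0,"gripper":0.6},
    {"x":0,"y":0,"z":0.4,"ax":0,"ay":0,"az":0,"gripper":0.6},
    {"x":0,"y":0,"z":0.55,"ax":0,"ay":0,"az":0,"gripper":0.6},
    {"x":0,"y":0,"z":0.7,"ax":0,"ay":0,"az":0,"gripper":0.6},
    {"x":0,"y":0,"z":0.82,"ax":0,"ay":0,"az":0,"gripper":0.6},
    {"x":0,"y":0,"z":0.9,"ax":0,"ay":0,"az":0,"gripper":0.6},
    {"x":0,"y":0,"z":0.92,"ax":0,"ay":0,"az":0,"gripper":0.6}
  ],
  "force": 45
}}

```text
time: 8.05
position: [0.4998, -0.0303, 0.0999]
tool_rot: [-3.141, -0.0, 1.722]
contact_force: [-0.1, 0.4, -1.8]
finger_gap: 0.0652
gripper_force: 50.6
```

{"op": "drive_tool", "data": {
  "moves": [
    {"x":0,"y":0,"z":0.01,"ax":0,"ay":0,"az":0,"gripper":0.6},
    {"x":0,"y":0,"z":0.02,"ax":0,"ay":0,"az":0,"gripper":0.6},
    {"x":0,"y":0,"z":0.02,"ax":0,"ay":0,"az":0,"gripper":0.6}
  ],
  "force": 45
}}

```text
time: 8.43
position: [0.5001, -0.0303, 0.0983]
tool_rot: [3.141, 0.0, 1.722]
contact_force: [-0.4, 0.1, -2.9]
finger_gap: 0.0653
gripper_force: 50.7
```

{"op": "drive_tool", "data": {
  "moves": [
    {"x":0,"y":0,"z":0.008,"ax":0,"ay":0,"az":0,"gripper":0.6},
    {"x":0,"y":0,"z":0.014,"ax":0,"ay":0,"az":0,"gripper":0.6},
    {"x":0,"y":0,"z":0.014,"ax":0,"ay":0,"az":0,"gripper":0.6}
  ],
  "force": 45
}}

```text
time: 8.8
position: [0.5002, -0.0306, 0.0981]
tool_rot: [3.14, 0.001, 1.722]
contact_force: [-9.9, -0.5, 21.1]
finger_gap: 0.0652
gripper_force: 53.5
```

It's standing. I'll relieve the press, then open and rise.

{"op": "drive_tool", "data": {
  "moves": [
    {"x":0,"y":0,"z":-0.01,"ax":0,"ay":0,"az":0,"gripper":0.6},
    {"x":0,"y":0,"z":-0.01,"ax":0,"ay":0,"az":0,"gripper":0.9},
    {"x":0,"y":0,"z":-0.01,"ax":0,"ay":0,"az":0,"gripper":1},
    {"x":0,"y":0,"z":-0.01,"ax":0,"ay":0,"az":0,"gripper":1},
    {"x":0,"y":0,"z":-0.01,"ax":0,"ay":0,"az":0,"gripper":1},
    {"x":0,"y":0,"z":-0.3,"ax":0,"ay":0,"az":0,"gripper":1},
    {"x":0,"y":0,"z":-0.7,"ax":0,"ay":0,"az":0,"gripper":1},
    {"x":0,"y":0,"z":-1,"ax":0,"ay":0,"az":0,"gripper":1}
  ],
  "force": 45
}}

```text
time: 9.8
position: [0.5, -0.0303, 0.2183]
tool_rot: [3.141, 0.0, 1.722]
contact_force: [1.5, 0.2, 0.1]
finger_gap: 0.0851
gripper_force: 0.0
```

{"op": "drive_tool", "data": {
  "moves": [
    {"x":-0.2,"y":-0.3,"z":-0.2,"ax":0,"ay":0,"az":0,"gripper":1},
    {"x":-0.5,"y":-0.6,"z":-0.6,"ax":0.1,"ay":-0.1,"az":0,"gripper":1},
    {"x":-0.8,"y":-0.8,"z":-0.8,"ax":0.25,"ay":-0.25,"az":0,"gripper":1},
    {"x":-0.8,"y":-0.8,"z":-0.8,"ax":0.3,"ay":-0.3,"az":0,"gripper":1},
    {"x":-0.8,"y":-0.8,"z":-0.8,"ax":0.3,"ay":-0.3,"az":0,"gripper":1}
  ],
  "force": 45
}}

```text
time: 10.42
position: [0.4199, -0.139, 0.3117]
tool_rot: [-2.816, 0.308, 1.775]
contact_force: [0.4, -0.1, -0.1]
finger_gap: 0.0854
gripper_force: 0.0
```

Run:
```python
from h import *
s=sense(); print(repr(s['joints']),s['position'],s['tool_rot'],'tool z',Rw(s['tool_rot']).as_matrix()[:,2])
for n in ['scene','top']:
    p,d,c=grab(n); X=cloud(p,d,c); save(n+'2.png',p)
    m=(np.hypot(X[...,0]-.5,X[...,1]+.03)<.07)&(X[...,2]>.1)&(X[...,2]<.12); S=X[m]
    if len(S)>5: print(n,len(S),cv2.minEnclosingCircle(S[:,:2].astype(np.float32)),np.percentile(S[:,2],[5,50,95]))
```

```text
array([-0.22247359, -0.01900756,  1.55321658, -0.41432173,  1.77780819,
       -0.42692811]) [ 0.4199201  -0.1389666   0.31167262] [-2.81564073  0.30800551  1.7750437 ] tool z [-0.25530273 -0.34617493 -0.90276433]
scene 212 ((0.49963080883026123, -0.02680792845785618), 0.03523740917444229) [0.10057105 0.1074955  0.11261706]
top 66 ((0.4964209198951721, -0.039751991629600525), 0.030225029215216637) [0.1015599  0.11017065 0.11264232]
```

View pics/scene2.png

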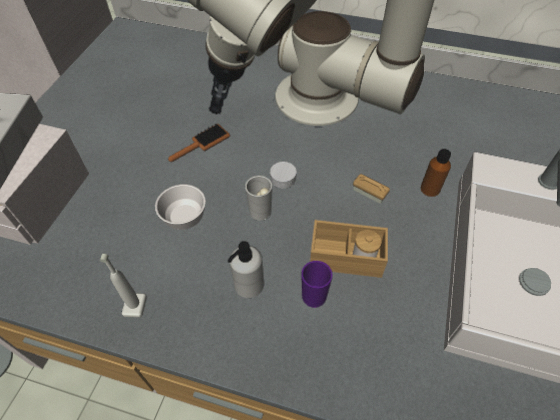

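The tumbler stands upright and free at (260,198), soaps inside, nothing else disturbed. Next I'll fit the arm kinematics to plan the low side grip and the pour.

```bash
cat > kin.py <<'E'
import numpy as np
from scipy.spatial.transform import Rotation as R
from scipy.optimize import least_squares
z=R.from_euler
LO=np.array([-2.8,-.68,.12,-1.39,.16,-2.81]);HI=np.array([2.8,2.1,2.68,4.53,2.79,2.81])
def fk(q,p):
    h,a1,ly,a2,a3,d4,e4,d6=p
    r=z('z',q[0]); t=np.array([0,0,h])+r.apply([a1,ly,0])
    r=r*z('y',q[1]); t=t+r.apply([0,0,a2])
    r=r*z('y',q[2]); t=t+r.apply([a3,0,d4])
    r=r*z('z',q[3])*z('y',q[4]); t=t+r.apply([0,e4,0]); r=r*z('z',q[5]+np.pi/2)
    return t+r.apply([0,0,d6]),r
def ik(T,r,p,q0):
    f=lambda q:np.r_[(fk(q,p)[0]-T)*5,(fk(q,p)[1].inv()*r).as_rotvec()]
    o=least_squares(f,np.clip(q0,LO+.01,HI-.01),bounds=(LO,HI)); return o.x,np.abs(o.fun).max()
E
python3 - <<'E'
from h import *; from kin import *
D=[([1.07500456,.150982532,1.43802064,0,1.55378632,-.134],[.20343713,.537576,.24938259]),
([.265499,.148298427,1.43996877,.0003095,1.55360577,.101512],[.52859505,.2234208,.24994]),
([1.67954968e-01,2.22729302e-01,1.43011837,-6.9e-05,1.48825076,1.66363614e-02],[.5764558,.17561419,.21139738]),
([-2.15672587e-01,1.20693951e-02,1.66576611,-9.4e-05,1.46374685,-.36641],[.4998018,-.03090432,.21090694]),
([-0.22247359,-0.01900756,1.55321658,-0.41432173,1.77780819,-0.42692811],[.4199201,-.1389666,.31167262])]
f=lambda p: np.concatenate([fk(q,p)[0]-t for q,t in D])
o=least_squares(lambda p:np.r_[f(p)*1e3,(p[1])*1,p[4]],[.2,0,.077,.4,0,.4,0,.2]); p=o.x; print(p.round(4),np.abs(f(p)).max()); np.save('p.npy',p)
s=sense()
# grasp options: azimuth of tool z, dip below horizontal
for az in [60,45,30,0,-20]:
  for sg in [1,-1]:
    a,dp=np.radians(az),np.radians(20); zt=[np.cos(a)*np.cos(dp),np.sin(a)*np.cos(dp),-np.sin(dp)]
    y=sg*np.array([-np.sin(a),np.cos(a),0]); r=axes(zt,y)
    best=min((ik([.5,-.03,.065],r,p,[q1,.4,1.7,q4,1.5,q6]) for q1 in(-.3,.2) for q4 in(1.5,2.6,-1) for q6 in(-1.5,0,1.5)),key=lambda t:t[1])
    print(az,sg,best[0].round(2),round(best[1],4))
E
```

```text
[ 0.1608  0.      0.0768  0.4778  0.0709  0.4995 -0.      0.3038] 1.1111496234506024e-06
60 1 [-0.83  0.4   2.06  1.12  1.48  2.22] 0.0
60 -1 [-0.83  0.4   2.06  1.12  1.48 -0.92] 0.0
45 1 [-0.87  0.3   2.23  1.3   1.33  2.2 ] 0.0
45 -1 [-0.87  0.3   2.23  1.3   1.33 -0.94] 0.0
30 1 [-0.85  0.19  2.39  1.54  1.17  2.17] 0.0
30 -1 [-0.85  0.19  2.39  1.54  1.17 -0.97] 0.0
0 1 [-0.5   0.04  2.59  2.45  0.79  1.91] 0.0
0 -1 [-0.5   0.04  2.59  2.45  0.79 -1.23] 0.0
-20 1 [-0.04  0.08  2.53  3.58  0.73  1.34] 0.0
-20 -1 [-0.04  0.08  2.53  3.58  0.73 -1.8 ] 0.0
```

```bash
cat > pl.py <<'E'
from h import *; from kin import *
p=np.load('p.npy'); a,dp=np.radians(50),np.radians(12)
zt=np.array([np.cos(a)*np.cos(dp),np.sin(a)*np.cos(dp),-np.sin(dp)]); rg=axes(zt,[np.sin(a),-np.cos(a),0])
G=np.array([.4997,-.0297,.060]); PRE=G-.13*zt
E
python3 - <<'E'
from pl import *
from scipy.spatial.transform import Slerp
s=sense(); r0=Rw(s['tool_rot']); rel=r0.inv()*rg; v=rel.as_rotvec(); print('rel rotvec /60deg',v/np.radians(60),np.degrees(np.linalg.norm(v)))
hi=PRE+[0,0,.17]; print('PRE',PRE,hi,plan(hi))
q=s['joints']
for t in np.linspace(0,1,9):
    q,e=ik(s['position']+(hi-s['position'])*t,r0*R.from_rotvec(v*t),p,q); print(q.round(2),round(e,4))
for T in [PRE,G]: q,e=ik(T,rg,p,q); print(q.round(2),round(e,4))
E
```

```text
rel rotvec /60deg [-0.7054912   1.61658312  0.59370346] 111.66357258683699
PRE [ 0.41796365 -0.12710959  0.08702852] [ 0.41796365 -0.12710959  0.25702852] (array([0.236, 0.135, 0.383]), array([0., 0., 0.]))
[-0.22 -0.02  1.55 -0.41  1.78 -0.43] 0.0
[-0.36 -0.05  1.55 -0.2   1.77 -0.44] 0.0
[-0.5  -0.06  1.57  0.02  1.77 -0.46] 0.0
[-0.65 -0.08  1.61  0.23  1.77 -0.49] 0.0
[-0.79 -0.08  1.68  0.44  1.78 -0.52] 0.0
[-0.91 -0.07  1.76  0.63  1.79 -0.55] 0.0
[-1.02 -0.05  1.85  0.81  1.81 -0.59] 0.0
[-1.11 -0.01  1.96  0.97  1.83 -0.62] 0.0
[-1.19  0.05  2.06  1.12  1.86 -0.66] 0.0
[-1.19  0.4   2.13  1.05  1.66 -1.04] 0.0
[-0.89  0.45  2.17  1.3   1.48 -1.06] 0.0
```

{"op": "drive_tool", "data": {
  "moves": [
    {"x":0,"y":0,"z":0,"ax":-0.06,"ay":0.14,"az":0.05,"gripper":1},
    {"x":0,"y":0,"z":0,"ax":-0.12,"ay":0.28,"az":0.1,"gripper":1},
    {"x":0,"y":0,"z":0,"ax":-0.18,"ay":0.41,"az":0.15,"gripper":1},
    {"x":0,"y":0,"z":0,"ax":-0.24,"ay":0.55,"az":0.2,"gripper":1},
    {"x":0,"y":0,"z":0,"ax":-0.3,"ay":0.69,"az":0.25,"gripper":1},
    {"x":0,"y":0,"z":0,"ax":-0.35,"ay":0.81,"az":0.3,"gripper":1},
    {"x":0,"y":0,"z":0,"ax":-0.35,"ay":0.81,"az":0.3,"gripper":1}
  ],
  "force": 45
}}

```text
time: 11.4
position: [0.4189, -0.141, 0.3122]
tool_rot: [3.115, -0.492, 1.345]
contact_force: [-0.7, 0.3, 0.1]
finger_gap: 0.0856
gripper_force: 0.0
```

{"op": "drive_tool", "data": {
  "moves": [
    {"x":0,"y":0,"z":0,"ax":-0.06,"ay":0.14,"az":0.05,"gripper":1},
    {"x":0,"y":0,"z":0,"ax":-0.12,"ay":0.28,"az":0.1,"gripper":1},
    {"x":0,"y":0,"z":0,"ax":-0.18,"ay":0.41,"az":0.15,"gripper":1},
    {"x":0,"y":0,"z":0,"ax":-0.24,"ay":0.55,"az":0.2,"gripper":1},
    {"x":0,"y":0,"z":0,"ax":-0.3,"ay":0.69,"az":0.25,"gripper":1},
    {"x":0,"y":0,"z":0,"ax":-0.35,"ay":0.81,"az":0.3,"gripper":1},
    {"x":0,"y":0,"z":0,"ax":-0.35,"ay":0.81,"az":0.3,"gripper":1}
  ],
  "force": 45
}}

```text
time: 12.28
position: [0.4193, -0.1392, 0.3115]
tool_rot: [-3.102, -1.358, 0.831]
contact_force: [-0.0, -0.5, 0.5]
finger_gap: 0.0858
gripper_force: 0.0
```

Run:
```python
from pl import *
s=sense(); print(s['joints'].round(3),s['time']); print(plan(PRE+[0,0,.07],rg)); print(plan(PRE,rg)); 
pp,d,c=grab('wrist'); save('w3.png',pp); pp,d,c=grab('top'); X=cloud(pp,d,c)
m=(np.hypot(X[...,0]-.5,X[...,1]+.03)<.06)&(X[...,2]>.1)&(X[...,2]<.12); S=X[m]; print(len(S))
if len(S)>5: print(cv2.minEnclosingCircle(S[:,:2].astype(np.float32)),np.percentile(S[:,2],[5,50,95]))
```

```text
[-1.193 -0.012  1.99   1.158  1.919 -0.526] 12.275
(array([-1.244, -0.063,  0.34 ]), array([ 0.001,  0.003, -0.008]))
(array([-1.814, -0.058,  0.463]), array([ 0.001,  0.003, -0.008]))
162
((0.4986465275287628, -0.02893991395831108), 0.03378515690565109) [0.10409958 0.10979954 0.11261189]
```

{"op": "drive_tool", "data": {
  "moves": [
    {"x":-0.4,"y":-0.03,"z":0.1,"ax":0,"ay":0,"az":0,"gripper":1},
    {"x":-0.9,"y":-0.06,"z":0.23,"ax":0,"ay":0,"az":-0.008,"gripper":1},
    {"x":-0.9,"y":-0.06,"z":0.23,"ax":0,"ay":0,"az":-0.008,"gripper":1}
  ],
  "force": 45
}}

```text
time: 12.75
position: [0.4162, -0.1305, 0.1998]
tool_rot: [-3.131, -1.359, 0.863]
contact_force: [-0.3, -0.2, 1.5]
finger_gap: 0.0856
gripper_force: 0.0
```

{"op": "drive_tool", "data": {
  "moves": [
    {"x":-0.4,"y":0,"z":0.1,"ax":0,"ay":0,"az":0,"gripper":1},
    {"x":-0.8,"y":0,"z":0.23,"ax":0,"ay":0,"az":0,"gripper":1},
    {"x":-0.91,"y":0,"z":0.23,"ax":0,"ay":0,"az":0,"gripper":1},
    {"x":-0.91,"y":0,"z":0.23,"ax":0,"ay":0,"az":0,"gripper":1}
  ],
  "force": 45
}}

```text
time: 13.25
position: [0.4195, -0.1294, 0.0901]
tool_rot: [3.129, -1.359, 0.884]
contact_force: [-0.0, -0.7, 0.3]
finger_gap: 0.0855
gripper_force: 0.0
```

Run:
```python
from pl import *
s=sense(); print(s['joints'].round(3),s['position'],s['contact_force'],s['time']); print(plan(G,rg))
pp,d,c=grab('wrist'); save('w4.png',pp)
```

```text
[-1.184  0.395  2.127  1.053  1.664 -1.031] [ 0.41945926 -0.12942395  0.09006062] [-0.03263854 -0.68751783  0.25289247] 13.25
(array([-0.021, -0.024,  1.095]), array([0.002, 0.002, 0.002]))
```

View pics/w4.png

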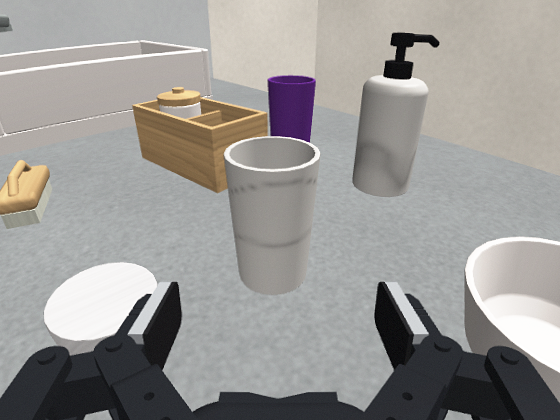

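The wrist view shows the tumbler (273,215) centred between the pads (about column 277), with the tin, bowl and dispenser clear of the path. I'll advance and grip low.

{"op": "drive_tool", "data": {
  "moves": [
    {"x":0,"y":-0.01,"z":0.2,"ax":0,"ay":0,"az":0,"gripper":1},
    {"x":-0.02,"y":-0.02,"z":0.4,"ax":0,"ay":0,"az":0,"gripper":1},
    {"x":-0.02,"y":-0.02,"z":0.6,"ax":0,"ay":0,"az":0,"gripper":1},
    {"x":-0.02,"y":-0.02,"z":0.8,"ax":0,"ay":0,"az":0,"gripper":1},
    {"x":-0.02,"y":-0.02,"z":0.98,"ax":0,"ay":0,"az":0,"gripper":1},
    {"x":-0.02,"y":-0.02,"z":0.98,"ax":0,"ay":0,"az":0,"gripper":1}
  ],
  "force": 45
}}

```text
time: 14.05
position: [0.4916, -0.0388, 0.0633]
tool_rot: [3.122, -1.36, 0.892]
contact_force: [-0.9, 0.6, -0.5]
finger_gap: 0.0852
gripper_force: 0.0
```

{"op": "drive_tool", "data": {
  "moves": [
    {"x":0,"y":0,"z":0.06,"ax":0,"ay":0,"az":0,"gripper":1},
    {"x":0,"y":0,"z":0.11,"ax":0,"ay":0,"az":0,"gripper":1},
    {"x":0,"y":0,"z":0.11,"ax":0,"ay":0,"az":0,"gripper":1}
  ],
  "force": 45
}}

```text
time: 14.42
position: [0.4993, -0.0293, 0.0589]
tool_rot: [3.134, -1.359, 0.878]
contact_force: [0.5, -0.0, -1.5]
finger_gap: 0.0852
gripper_force: 0.0
```

{"op": "drive_tool", "data": {
  "moves": [
    {"x":0,"y":0,"z":0,"ax":0,"ay":0,"az":0,"gripper":0.6},
    {"x":0,"y":0,"z":0,"ax":0,"ay":0,"az":0,"gripper":0.5},
    {"x":0,"y":0,"z":0,"ax":0,"ay":0,"az":0,"gripper":0.5},
    {"x":0,"y":0,"z":0,"ax":0,"ay":0,"az":0,"gripper":0.5},
    {"x":0,"y":0,"z":0,"ax":0,"ay":0,"az":0,"gripper":0.5}
  ],
  "force": 60
}}

```text
time: 15.05
position: [0.4992, -0.0294, 0.0589]
tool_rot: [3.134, -1.36, 0.878]
contact_force: [-1.8, -0.4, 5.6]
finger_gap: 0.0628
gripper_force: 65.1
```

Run:
```python
from pl import *
s=sense(); print(s['joints'].round(3),s['position'],s['tool_rot'],s['contact_force'],s['time'])
r=Rw(s['tool_rot']); T0=s['position']; print('up in tool',r.inv().apply([0,0,1])*.14/.12)
B=np.array([.573,-.2172]); lat=np.array([np.sin(a),-np.cos(a)])
q=s['joints']
Tp=np.r_[B-.045*lat,.15]; print('pour TCP',Tp)
for T in [T0+[0,0,.14],np.r_[Tp[:2],T0[2]+.14],np.r_[Tp[:2],.17]]: q,e=ik(T,r,p,q); print(T.round(3),q.round(2),round(e,4),'shift',(r.inv().apply(T-T0)/.12).round(3)); 
for f in range(0,136,15):
    rr=r*R.from_rotvec([0,0,np.radians(f)]); q,e=ik(np.r_[Tp[:2],.17 if f<60 else .15],rr,p,q); m=rr.apply([-.052,0,0]); print(f,q.round(2),round(e,4),'cup axis',rr.apply([-1,0,0]).round(2))
```

```text
[-0.888  0.448  2.174  1.305  1.479 -1.061] [ 0.49924985 -0.02936551  0.05890482] [ 3.13413428 -1.35969082  0.87798672] [-1.84746444 -0.3544898   5.62023452] 15.05
up in tool [ 1.14076651  0.00182329 -0.24445769]
pour TCP [ 0.538528   -0.18827456  0.15      ]
[ 0.499 -0.029  0.199] [-0.89  0.11  2.15  1.29  1.58 -0.71] 0.0 shift [ 1.141  0.002 -0.244]
[ 0.539 -0.188  0.199] [-1.02  0.36  1.82  1.21  1.7  -0.67] 0.0 shift [ 0.971  1.105 -1.028]
[ 0.539 -0.188  0.17 ] [-1.02  0.41  1.84  1.21  1.68 -0.73] 0.0 shift [ 0.736  1.105 -0.978]
0 [-1.02  0.41  1.84  1.21  1.68 -0.73] 0.0 cup axis [-0.13 -0.16 -0.98]
15 [-1.02  0.41  1.84  1.21  1.68 -0.46] 0.0 cup axis [-0.33  0.01 -0.94]
30 [-1.02  0.41  1.84  1.21  1.68 -0.2 ] 0.0 cup axis [-0.5   0.18 -0.85]
45 [-1.02  0.41  1.84  1.21  1.68  0.06] 0.0 cup axis [-0.64  0.34 -0.69]
60 [-1.02  0.44  1.84  1.2   1.67  0.28] 0.0 cup axis [-0.73  0.48 -0.49]
75 [-1.02  0.44  1.84  1.2   1.67  0.55] 0.0 cup axis [-0.77  0.58 -0.25]
90 [-1.02  0.44  1.84  1.2   1.67  0.81] 0.0 cup axis [-0.76  0.64 -0.  ]
105 [-1.02  0.44  1.84  1.2   1.67  1.07] 0.0 cup axis [-0.7   0.66  0.25]
120 [-1.02  0.44  1.84  1.2   1.67  1.33] 0.0 cup axis [-0.6   0.64  0.49]
135 [-1.02  0.44  1.84  1.2   1.67  1.59] 0.0 cup axis [-0.45  0.57  0.69]
```

{"op": "drive_tool", "data": {
  "moves": [
    {"x":0.05,"y":0,"z":-0.01,"ax":0,"ay":0,"az":0,"gripper":0.5},
    {"x":0.15,"y":0,"z":-0.03,"ax":0,"ay":0,"az":0,"gripper":0.5},
    {"x":0.28,"y":0,"z":-0.06,"ax":0,"ay":0,"az":0,"gripper":0.5},
    {"x":0.42,"y":0,"z":-0.09,"ax":0,"ay":0,"az":0,"gripper":0.5},
    {"x":0.56,"y":0,"z":-0.12,"ax":0,"ay":0,"az":0,"gripper":0.5},
    {"x":0.69,"y":0,"z":-0.148,"ax":0,"ay":0,"az":0,"gripper":0.5},
    {"x":0.78,"y":0,"z":-0.167,"ax":0,"ay":0,"az":0,"gripper":0.5},
    {"x":0.815,"y":0,"z":-0.175,"ax":0,"ay":0,"az":0,"gripper":0.5}
  ],
  "force": 60
}}

```text
time: 16.05
position: [0.4991, -0.0291, 0.1594]
tool_rot: [3.13, -1.359, 0.882]
contact_force: [1.1, -0.2, -3.9]
finger_gap: 0.0629
gripper_force: 65.4
```

{"op": "drive_tool", "data": {
  "moves": [
    {"x":-0.01,"y":0.06,"z":-0.04,"ax":0,"ay":0,"az":0,"gripper":0.5},
    {"x":-0.03,"y":0.19,"z":-0.13,"ax":0,"ay":0,"az":0,"gripper":0.5},
    {"x":-0.05,"y":0.35,"z":-0.24,"ax":0,"ay":0,"az":0,"gripper":0.5},
    {"x":-0.075,"y":0.52,"z":-0.35,"ax":0,"ay":0,"az":0,"gripper":0.5},
    {"x":-0.1,"y":0.69,"z":-0.47,"ax":0,"ay":0,"az":0,"gripper":0.5},
    {"x":-0.12,"y":0.83,"z":-0.56,"ax":0,"ay":0,"az":0,"gripper":0.5},
    {"x":-0.136,"y":0.92,"z":-0.62,"ax":0,"ay":0,"az":0,"gripper":0.5},
    {"x":-0.136,"y":0.942,"z":-0.64,"ax":0,"ay":0,"az":0,"gripper":0.5}
  ],
  "force": 60
}}

```text
time: 17.05
position: [0.5351, -0.163, 0.1585]
tool_rot: [3.139, -1.359, 0.873]
contact_force: [0.7, -0.3, -2.4]
finger_gap: 0.0628
gripper_force: 65.6
```

Run:
```python
from pl import *
s=sense(); r=Rw(s['tool_rot']); print(s['joints'].round(3),s['position'],s['tool_rot'],s['contact_force'],s['finger_gap'],s['time'])
print(plan([.535,-.162,.142]))
pp,d,c=grab('scene'); save('s4.png',pp[100:300,100:340].repeat(2,0).repeat(2,1)); X=cloud(pp,d,c)
m=(np.hypot(X[...,0]-.573,X[...,1]+.217)<.08)&(abs(X[...,2]-.06)<.005); S=X[m]; print(cv2.minEnclosingCircle(S[:,:2].astype(np.float32)))
```

```text
[-0.997  0.392  1.891  1.217  1.65  -0.759] [ 0.53509502 -0.16302201  0.15853414] [ 3.13859621 -1.35942053  0.8732076 ] [ 0.66932134 -0.27429887 -2.43049014] 0.0627948511410207 17.05
(array([-0.133, -0.006,  0.035]), array([0., 0., 0.]))
((0.5747527480125427, -0.21687717735767365), 0.06606744229793549)
```

View pics/s4.png

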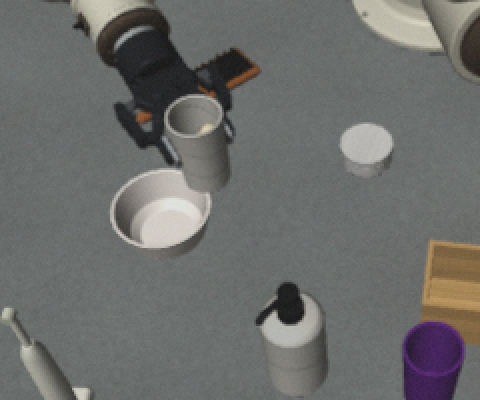

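The tumbler (195,145 in the crop) is held upright beside the bowl (160,212), with the body clear. I'll tip it towards the bowl.

{"op": "drive_tool", "data": {
  "moves": [
    {"x":-0.03,"y":0,"z":0.01,"ax":0,"ay":0,"az":0.08,"gripper":0.5},
    {"x":-0.06,"y":0,"z":0.02,"ax":0,"ay":0,"az":0.2,"gripper":0.5},
    {"x":-0.1,"y":0,"z":0.03,"ax":0,"ay":0,"az":0.33,"gripper":0.5},
    {"x":-0.13,"y":0,"z":0.035,"ax":0,"ay":0,"az":0.47,"gripper":0.5},
    {"x":-0.13,"y":0,"z":0.035,"ax":0,"ay":0,"az":0.61,"gripper":0.5},
    {"x":-0.13,"y":0,"z":0.035,"ax":0,"ay":0,"az":0.74,"gripper":0.5},
    {"x":-0.13,"y":0,"z":0.035,"ax":0,"ay":0,"az":0.84,"gripper":0.5},
    {"x":-0.13,"y":0,"z":0.035,"ax":0,"ay":0,"az":0.92,"gripper":0.5}
  ],
  "force": 60
}}

```text
time: 18.1
position: [0.5354, -0.1608, 0.143]
tool_rot: [-1.826, -0.59, -0.555]
contact_force: [-1.1, 0.1, -3.3]
finger_gap: 0.0626
gripper_force: 65.7
```

{"op": "drive_tool", "data": {
  "moves": [
    {"x":0,"y":0,"z":0,"ax":0,"ay":0,"az":0.07,"gripper":0.5},
    {"x":0,"y":0,"z":0,"ax":0,"ay":0,"az":0.14,"gripper":0.5},
    {"x":0,"y":0,"z":0,"ax":0,"ay":0,"az":0.21,"gripper":0.5},
    {"x":0,"y":0,"z":0,"ax":0,"ay":0,"az":0.28,"gripper":0.5},
    {"x":0,"y":0,"z":0,"ax":0,"ay":0,"az":0.35,"gripper":0.5},
    {"x":0,"y":0,"z":0,"ax":0,"ay":0,"az":0.42,"gripper":0.5},
    {"x":0,"y":0,"z":0,"ax":0,"ay":0,"az":0.49,"gripper":0.5},
    {"x":0,"y":0,"z":0,"ax":0,"ay":0,"az":0.56,"gripper":0.5}
  ],
  "force": 60
}}

```text
time: 19.1
position: [0.5354, -0.1608, 0.1429]
tool_rot: [-1.782, -0.019, -0.696]
contact_force: [0.4, 0.2, -3.0]
finger_gap: 0.0625
gripper_force: 65.7
```

{"op": "drive_tool", "data": {
  "moves": [
    {"x":0,"y":0,"z":0,"ax":0,"ay":0,"az":0.06,"gripper":0.5},
    {"x":0,"y":0,"z":0,"ax":0,"ay":0,"az":0.12,"gripper":0.5},
    {"x":0,"y":0,"z":0,"ax":0,"ay":0,"az":0.2,"gripper":0.5},
    {"x":0,"y":0,"z":0,"ax":0,"ay":0,"az":0.3,"gripper":0.5},
    {"x":0,"y":0,"z":0,"ax":0,"ay":0,"az":0.4,"gripper":0.5},
    {"x":0,"y":0,"z":0,"ax":0,"ay":0,"az":0.5,"gripper":0.5},
    {"x":0,"y":0,"z":0,"ax":0,"ay":0,"az":0.6,"gripper":0.5},
    {"x":0,"y":0,"z":0,"ax":0,"ay":0,"az":0.7,"gripper":0.5}
  ],
  "force": 60
}}

```text
time: 20.1
position: [0.5354, -0.1609, 0.143]
tool_rot: [-1.848, 0.695, -0.88]
contact_force: [-0.4, 0.5, -2.6]
finger_gap: 0.0629
gripper_force: 65.6
```

Run:
```python
from pl import *
s=sense(); print(s['joints'].round(3),s['position'],s['contact_force'],s['finger_gap'],s['time'])
a_,d,c=grab('scene'); b,_,_=grab('top')
f=lambda x:cv2.resize(x,(400,400),interpolation=cv2.INTER_CUBIC)
save('s5.png',np.hstack([f(a_[130:260,120:250]),f(b[120:250,325:455])]))
```

```text
[-0.994  0.418  1.898  1.216  1.637  1.497] [ 0.53537595 -0.16086947  0.14300953] [-0.36930762  0.50051092 -2.59741395] 0.06285425349829779 20.1
```

View pics/s5.png

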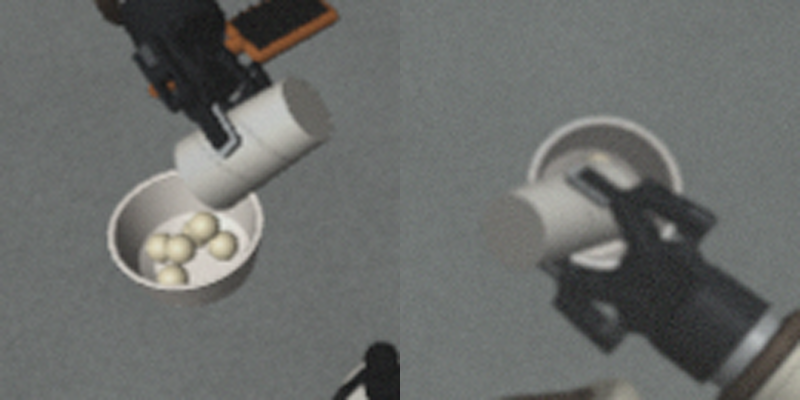

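Five soaps are visible in the bowl (160–225, 225–275); the sixth may be hidden behind the lip. I'll tip further, wait, then start turning back.

{"op": "drive_tool", "data": {
  "moves": [
    {"x":0,"y":0,"z":0,"ax":0,"ay":0,"az":0.1,"gripper":0.5},
    {"x":0,"y":0,"z":0,"ax":0,"ay":0,"az":0.2,"gripper":0.5},
    {"x":0,"y":0,"z":0,"ax":0,"ay":0,"az":0.2,"gripper":0.5},
    {"x":0,"y":0,"z":0,"ax":0,"ay":0,"az":0.2,"gripper":0.5},
    {"x":0,"y":0,"z":0,"ax":0,"ay":0,"az":0.2,"gripper":0.5}
  ],
  "force": 60
}}

```text
time: 20.82
position: [0.5355, -0.1614, 0.143]
tool_rot: [-1.911, 0.889, -0.968]
contact_force: [-0.0, -0.2, -2.7]
finger_gap: 0.0623
gripper_force: 65.6
```

{"op": "drive_tool", "data": {
  "moves": [
    {"x":0,"y":0,"z":0,"ax":0,"ay":0,"az":-0.1,"gripper":0.5},
    {"x":0,"y":0,"z":0,"ax":0,"ay":0,"az":-0.22,"gripper":0.5},
    {"x":0,"y":0,"z":0,"ax":0,"ay":0,"az":-0.34,"gripper":0.5},
    {"x":0,"y":0,"z":0,"ax":0,"ay":0,"az":-0.46,"gripper":0.5},
    {"x":0,"y":0,"z":0,"ax":0,"ay":0,"az":-0.58,"gripper":0.5},
    {"x":0,"y":0,"z":0,"ax":0,"ay":0,"az":-0.7,"gripper":0.5},
    {"x":0,"y":0,"z":0,"ax":0,"ay":0,"az":-0.8,"gripper":0.5}
  ],
  "force": 60
}}

```text
time: 21.7
position: [0.5355, -0.1614, 0.1429]
tool_rot: [-1.783, 0.075, -0.717]
contact_force: [0.4, -0.1, -2.1]
finger_gap: 0.0628
gripper_force: 65.7
```

{"op": "drive_tool", "data": {
  "moves": [
    {"x":0,"y":0,"z":0,"ax":0,"ay":0,"az":-0.13,"gripper":0.5},
    {"x":0,"y":0,"z":0,"ax":0,"ay":0,"az":-0.26,"gripper":0.5},
    {"x":0,"y":0,"z":0,"ax":0,"ay":0,"az":-0.4,"gripper":0.5},
    {"x":0,"y":0,"z":0,"ax":0,"ay":0,"az":-0.54,"gripper":0.5},
    {"x":0,"y":0,"z":0,"ax":0,"ay":0,"az":-0.68,"gripper":0.5},
    {"x":0,"y":0,"z":0,"ax":0,"ay":0,"az":-0.8,"gripper":0.5}
  ],
  "force": 60
}}

```text
time: 22.45
position: [0.5355, -0.1614, 0.1429]
tool_rot: [-1.859, -0.74, -0.503]
contact_force: [-0.0, 0.4, -1.9]
finger_gap: 0.0627
gripper_force: 65.7
```

{"op": "drive_tool", "data": {
  "moves": [
    {"x":0,"y":0,"z":0,"ax":0,"ay":0,"az":-0.13,"gripper":0.5},
    {"x":0,"y":0,"z":0,"ax":0,"ay":0,"az":-0.26,"gripper":0.5},
    {"x":0,"y":0,"z":0,"ax":0,"ay":0,"az":-0.4,"gripper":0.5},
    {"x":0,"y":0,"z":0,"ax":0,"ay":0,"az":-0.54,"gripper":0.5},
    {"x":0,"y":0,"z":0,"ax":0,"ay":0,"az":-0.66,"gripper":0.5},
    {"x":0,"y":0,"z":0,"ax":0,"ay":0,"az":-0.76,"gripper":0.5},
    {"x":0,"y":0,"z":0,"ax":0,"ay":0,"az":-0.78,"gripper":0.5},
    {"x":0,"y":0,"z":0,"ax":0,"ay":0,"az":-0.78,"gripper":0.5}
  ],
  "force": 60
}}

```text
time: 23.45
position: [0.5356, -0.1614, 0.1429]
tool_rot: [3.141, -1.359, 0.871]
contact_force: [-0.3, -0.1, -2.4]
finger_gap: 0.0627
gripper_force: 65.7
```

Run:
```python
from pl import *
s=sense(); r=Rw(s['tool_rot']); print(s['joints'].round(3),s['position'],s['tool_rot'],s['contact_force'],s['finger_gap'],s['time'])
print('turn',plan(s['position'],rg)[1]); print(plan([.535,-.162,.163])); 
a_,d,c=grab('scene'); X=cloud(a_,d,c)
save('s6.png',cv2.resize(a_[130:260,120:290],(785,600),interpolation=cv2.INTER_CUBIC))
m=(np.hypot(X[...,0]-.573,X[...,1]+.217)<.08)&(abs(X[...,2]-.06)<.005); S=X[m]; print(cv2.minEnclosingCircle(S[:,:2].astype(np.float32)))
```

```text
[-0.994  0.418  1.897  1.216  1.637 -0.788] [ 0.5355552  -0.161427    0.14291898] [ 3.14106905 -1.35925527  0.87101646] [-0.29462412 -0.07656224 -2.37877466] 0.06273909734775078 23.45
turn [ 0.002  0.002 -0.   ]
(array([ 0.162, -0.   , -0.042]), array([0., 0., 0.]))
((0.5737615823745728, -0.216862753033638), 0.06608828157186508)
```

View pics/s6.png

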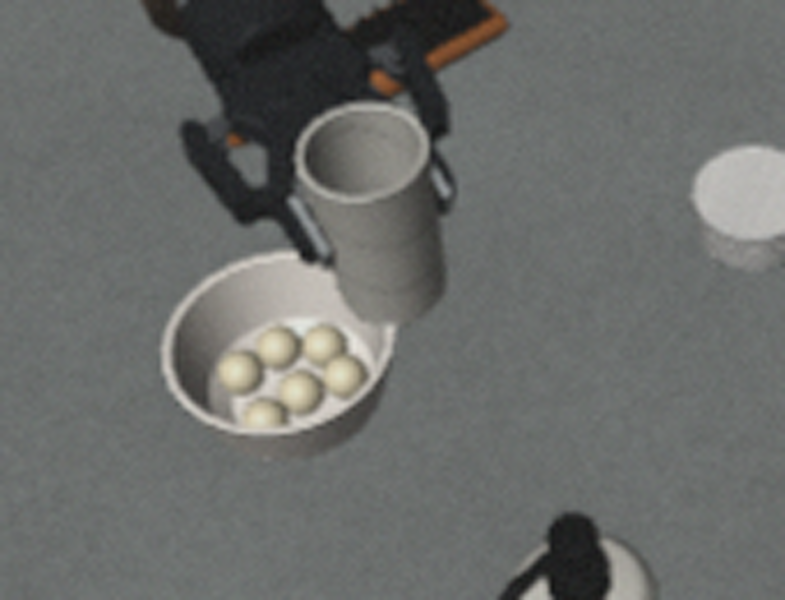

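All six soaps are in the bowl (240–345, 340–415), the tumbler is empty, and the bowl hasn't moved. I'll take the tumbler back over its counter spot.

{"op": "drive_tool", "data": {
  "moves": [
    {"x":0.15,"y":0,"z":-0.035,"ax":0,"ay":0,"az":0,"gripper":0.5},
    {"x":0.16,"y":-0.15,"z":0.07,"ax":0,"ay":0,"az":0,"gripper":0.5},
    {"x":0.18,"y":-0.35,"z":0.2,"ax":0,"ay":0,"az":0,"gripper":0.5},
    {"x":0.21,"y":-0.55,"z":0.34,"ax":0,"ay":0,"az":0,"gripper":0.5},
    {"x":0.24,"y":-0.75,"z":0.47,"ax":0,"ay":0,"az":0,"gripper":0.5},
    {"x":0.26,"y":-0.88,"z":0.56,"ax":0,"ay":0,"az":0,"gripper":0.5},
    {"x":0.266,"y":-0.94,"z":0.605,"ax":0,"ay":0,"az":0,"gripper":0.5},
    {"x":0.266,"y":-0.94,"z":0.605,"ax":0,"ay":0,"az":0,"gripper":0.5}
  ],
  "force": 60
}}

```text
time: 24.5
position: [0.4995, -0.0294, 0.1591]
tool_rot: [3.133, -1.359, 0.88]
contact_force: [-0.5, -0.3, -1.5]
finger_gap: 0.0626
gripper_force: 65.7
```

Run:
```python
from pl import *
s=sense(); print(s['position'],s['contact_force']); print(plan([.4992,-.0294,.061],rg))
```

```text
[ 0.49946317 -0.02937589  0.15905217] [-0.45257489 -0.27765311 -1.51439069]
(array([-0.799, -0.003,  0.17 ]), array([0.002, 0.002, 0.001]))
```

{"op": "drive_tool", "data": {
  "moves": [
    {"x":-0.1,"y":0,"z":0.021,"ax":0,"ay":0,"az":0,"gripper":0.5},
    {"x":-0.25,"y":0,"z":0.053,"ax":0,"ay":0,"az":0,"gripper":0.5},
    {"x":-0.4,"y":0,"z":0.085,"ax":0,"ay":0,"az":0,"gripper":0.5},
    {"x":-0.55,"y":0,"z":0.117,"ax":0,"ay":0,"az":0,"gripper":0.5},
    {"x":-0.68,"y":0,"z":0.145,"ax":0,"ay":0,"az":0,"gripper":0.5},
    {"x":-0.77,"y":0,"z":0.164,"ax":0,"ay":0,"az":0,"gripper":0.5},
    {"x":-0.799,"y":0,"z":0.17,"ax":0,"ay":0,"az":0,"gripper":0.5},
    {"x":-0.805,"y":0,"z":0.171,"ax":0,"ay":0,"az":0,"gripper":0.5}
  ],
  "force": 60
}}

```text
time: 25.5
position: [0.4993, -0.0298, 0.0599]
tool_rot: [3.136, -1.359, 0.877]
contact_force: [0.1, -0.1, -1.8]
finger_gap: 0.0626
gripper_force: 65.7
```

{"op": "drive_tool", "data": {
  "moves": [
    {"x":-0.006,"y":0,"z":0.001,"ax":0,"ay":0,"az":0,"gripper":0.5},
    {"x":-0.012,"y":0,"z":0.0025,"ax":0,"ay":0,"az":0,"gripper":0.5},
    {"x":-0.012,"y":0,"z":0.0025,"ax":0,"ay":0,"az":0,"gripper":0.5}
  ],
  "force": 60
}}

```text
time: 25.88
position: [0.4994, -0.0297, 0.0589]
tool_rot: [3.131, -1.36, 0.881]
contact_force: [-0.7, -0.1, 3.2]
finger_gap: 0.0628
gripper_force: 65.7
```

Light contact, so it's down. I'll open and back straight out along the tool axis.

{"op": "drive_tool", "data": {
  "moves": [
    {"x":0,"y":0,"z":0,"ax":0,"ay":0,"az":0,"gripper":0.85},
    {"x":0,"y":0,"z":0,"ax":0,"ay":0,"az":0,"gripper":1},
    {"x":0,"y":0,"z":0,"ax":0,"ay":0,"az":0,"gripper":1},
    {"x":0,"y":0,"z":0,"ax":0,"ay":0,"az":0,"gripper":1},
    {"x":0,"y":0,"z":-0.2,"ax":0,"ay":0,"az":0,"gripper":1},
    {"x":0,"y":0,"z":-0.5,"ax":0,"ay":0,"az":0,"gripper":1},
    {"x":0,"y":0,"z":-0.8,"ax":0,"ay":0,"az":0,"gripper":1},
    {"x":0,"y":0,"z":-1,"ax":0,"ay":0,"az":0,"gripper":1}
  ],
  "force": 60
}}

```text
time: 26.88
position: [0.4229, -0.1205, 0.084]
tool_rot: [3.134, -1.359, 0.878]
contact_force: [0.8, 0.6, -0.4]
finger_gap: 0.085
gripper_force: 0.0
```

{"op": "drive_tool", "data": {
  "moves": [
    {"x":0.3,"y":0,"z":-0.1,"ax":0,"ay":0,"az":0,"gripper":1},
    {"x":0.7,"y":0,"z":-0.1,"ax":0,"ay":0,"az":0,"gripper":1},
    {"x":1,"y":0,"z":-0.1,"ax":0,"ay":0,"az":0,"gripper":1},
    {"x":1,"y":0,"z":-0.1,"ax":0,"ay":0,"az":0,"gripper":1}
  ],
  "force": 60
}}

```text
time: 27.38
position: [0.4324, -0.1088, 0.2053]
tool_rot: [3.116, -1.358, 0.897]
contact_force: [-0.5, 0.4, -0.9]
finger_gap: 0.0856
gripper_force: 0.0
```

Run:
```python
from pl import *
s=sense(); print(s['position'],s['contact_force'],s['time'])
for n in ['scene','top']:
    pp,d,c=grab(n); X=cloud(pp,d,c); g=pp.astype(int)
    for nm,x,y,lo,hi,rad in [('tum',.4995,-.03,.1,.12,.06),('bowl',.573,-.217,.055,.065,.08),('tin',.37,-.003,.025,.038,.05),('purple',.697,.17,.1,.12,.06)]:
        m=(np.hypot(X[...,0]-x,X[...,1]-y)<rad)&(X[...,2]>lo)&(X[...,2]<hi); S=X[m]
        if len(S)>5:
            cc,r=cv2.minEnclosingCircle(S[:,:2].astype(np.float32)); print(n,nm,len(S),np.round(cc,4),round(r,4),np.percentile(S[:,2],[5,50,95]).round(3))
    m=((g[...,0]-g[...,2]>18)&(g[...,0]>140)&(np.hypot(X[...,0]-.573,X[...,1]+.217)<.06)).astype(np.uint8)
    print(n,'soap px in bowl',m.sum())
```

```text
[ 0.4324057  -0.10878041  0.20531056] [-0.49181393  0.36539828 -0.90705596] 27.375
scene tum 206 [ 0.5007 -0.0275] 0.0353 [0.101 0.107 0.112]
scene bowl 324 [ 0.5741 -0.2169] 0.0662 [0.056 0.059 0.062]
scene tin 447 [ 0.3708 -0.0028] 0.0389 [0.028 0.031 0.035]
scene purple 261 [0.6984 0.1708] 0.0346 [0.101 0.109 0.112]
scene soap px in bowl 355
top tum 169 [ 0.4995 -0.0291] 0.0339 [0.103 0.11  0.113]
top bowl 370 [ 0.5724 -0.2183] 0.0651 [0.056 0.06  0.063]
top tin 652 [ 0.3698 -0.004 ] 0.0368 [0.03  0.033 0.035]
top purple 187 [0.6961 0.1687] 0.0345 [0.102 0.11  0.113]
top soap px in bowl 281
```

The tumbler stands upright at (0.4995, -0.029), and the bowl, tin and purple cup are where they were. Handing in.

```bash
python3 -c "
from workcell import job; print(job.job_done())"
```

```text
the job is handed in; nothing more can be done
None
```

The job is handed in at about 27.5 s: all six soaps are in the bowl and the empty tumbler stands upright on the counter. The bowl, tin and purple cup measured unmoved, and the other items were not re-measured at the end. I viewed 11 pictures, one over the limit of 10.

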